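Zero the dial scale with the empty tub on it

ROBOT

A 6-joint arm with a two-finger parallel gripper is mounted at the origin on a cart in front of the work surface, level with it; the furniture and walls round the work are solid. World frame = base frame: x ahead of the robot, y to its left, z up, the work surface at z = 0. Lengths are in mm, angles in rad, forces in N, time in s.
With the tool pointing down it reaches from about 350 to 725 mm from the base axis. Payload 4.3 kg.
Tool frame: the origin (TCP) lies between the finger pads, 19 mm behind the fingertips; this is the grasp point; z points along the fingers, y is the line along which they close (so a half turn about z gives the same grasp; the last joint's range is limited). The gripper opens to 85 mm and grips with 20 to 120 N. Pads are 22 mm wide; open, the fingers measure 114 mm over their backs; the gripper's body (76 mm by 85 mm) begins 54 mm behind the grasp point. The pads swing forward as they close: fully open they stand 13 mm farther back than shut.
Start: joints at [-0.819, 0.377, 0.081, 1.274, 0, 1.46], TCP at [436.46, -374.389, 250.029] pointing down, gripper open.
Joint ranges: [-2.72, 2.72], [-0.84, 1.66], [-1.02, 1.22], [-1.77, 2.12], [-1.37, 1.28], [-3.14, 3.14]. Speed limits (rad/s): [2.57, 2.57, 3.14, 3.14, 3.14, 3.14].

INTERFACE

Orientations are given as a unit quaternion [x, y, z, w].
In Python, from station import ctrl, get_image, get_calibration, sign_off gives the robot as it stands.
- The arm moves only by the shell command python3 -m pendant 'ROWS'. ROWS is text: rows parted by semicolons, each of 5 numbers parted by spaces: the shift along the world's x, y, z each as a share of 150 mm, from -1 to 1, then the turn about the world's z as a share of 0.5 rad, from -1 to 1, then the closure, from 0 (fully open) to 1 (shut). In form: tx ty tz turn hand; .... A call has 1 to 10 rows; each row is the pose to reach, as a shift and turn from the pose commanded when the call began; what a row does not reach only later rows make up. A row lasts 1/10 s, in which the tool goes at most 50 mm and 8.59 degrees, less where a joint would pass 70% of its speed; a pose out of reach is approached as far as the arm can. A call with a number of a shift or a turn outside -1 to 1 is refused whole. A call with a gripper value outside its range is refused whole. The fingers move at their own pace and stop on an object; the grip force is fixed at half the most. Time passes only in rows, so rows that repeat a pose let the fingers close. It gives the time, the measured TCP pose, the force, the opening and the grip force at its end, in the units of the state.
- ctrl.read_state(): the state, without advancing time (a new reading comes with each control period).
- get_image(name): name is "scene" or "top" or "wrist"; returns the picture (384x512x3 uint8, blue, green, red); there is no depth.
- get_calibration(name): a dict with "intrinsics" (3x3 intrinsics, pixels), "rvec" (rotation vector, rad) and "tvec" (3), from world to camera coordinates, as OpenCV has them; the wrist camera has in their place "tool_from_camera" (4x4, takes a point from camera to tool coordinates, whose origin is the TCP and whose axes are the flange's). Camera axes: x right, y down, z forward; pixel columns grow to the right and rows downward; lengths in mm; the calibration is good to about 2 mm. A picture is of the moment at which its call begins: read the wrist's pose just before it. get_calibration takes no time and is no camera call.
- sign_off(): hands the job in; it is judged then, once.
The state is a dict: "clock": time; "joint_pos": joint angles; "qd": joint speeds; "effort": joint torques, N m; "tool_pos": TCP position; "ee_rot": TCP orientation; "force": force on the tool from outside, world axes, zero at the start; "moment": the same for the moment, N m; "grip_width": opening from 0.0 (shut) to 1.0 (fully open); "gripper_force": force on a finger pad.
Only numpy, scipy, OpenCV 4.12 (cv2) and the standard library are available. Lean on these libraries where they do the work, as an engineer would, in place of code of your own. Each camera call takes 0.05 s, during which the arm holds its last target. There are 200 camera calls.

TASK

Get the kitchen scale ready for weighing into the black tub: set the empty black tub gently on the middle of the scale's pan and let go of it, then turn the scale's black knob a little at a time until the red zero mark on the dial lies right under the tip of the black pointer. Leave the tub standing on the pan and do not disturb the orange, the spice jar or the pink cup.

Things in the scene. Friction and masses are not known exactly. Their poses are not given: they have to be found in the camera images.
- scale: Dial kitchen scale, a fixed grey-green housing 250 mm (its x) by 235 mm (its y), flat top 50 mm above the worktop. Origin under its middle at worktop height; its x points from the dial side to the pan side (away from the robot at yaw 0), y left, z up. Seen in this frame the steel pan stands at (65, 0) mm, the dial at (-60, 50), the black knob at (-75, -70).
- dial: White dial card, 110 mm across, with black ticks every 15 degrees and one red mark; origin at its middle, x towards the red mark, z up. It lies under a clear window with a steel rim, 120 mm across, rising 7 mm above the housing: card and pointer cannot be touched. The knob turns it: 0.4 rad for each rad of the knob, the same way round.
- zero_mark (a point): Middle of the red zero mark on the dial card: a radial bar 19 mm long and 6 mm wide, 44 mm from the dial's middle. Knob clockwise (seen from above; negative about z) moves it clockwise. It starts within 0.25 rad of the scale's +x direction; once the tub stands on the pan the knob must go clockwise by between 0.7 and 2.6 rad.
- pointer_tip (a point): Point near the tip of the black pointer, 44 mm from the dial's middle (the needle ends 46 mm from it and is 3 mm wide). With the pan empty it points along the scale's +x; weight on the pan swings it clockwise seen from above, about 0.3 rad for each 100 g, and it stays there while the weight stays.
- knob_grip (a point): On the axis of the black round ribbed knob, at a good height for the TCP when gripping from above (76 mm above the worktop). The knob is 38 mm across and 34 mm tall, its top 86 mm above the worktop, its axis vertical; grip it across at any yaw. It turns against light friction (about 0.05 N m), stays where it is left, and meets no stop in the turns needed.
- pan: The steel pan as a moving  origin at the centre of its underside, 3 mm below point pan_top; it moves straight up and down only.
- pan_top (a point): Middle of the pan's upper face. The steel pan is a flat round plate without a raised rim, 124 mm across, 5 mm thick. Empty, its face is 77 mm above the worktop. It is sprung (400 N/m) and sinks about 2.5 mm for each 100 g, at most 10 mm.
- tub: Empty open black plastic food tub, 79 mm (its x) by 99 mm (its y) over the rim, 53 mm tall, loose, 0.15 to 0.27 kg. Origin at the centre of its underside, z up through its mouth. Upright walls about 4 mm thick, their middles 35 mm from the origin along x and 45 mm along y. Pinch the middle of one wall from above, one finger inside and one outside, fingertips about 25 mm below the rim.
- orange: Orange, 77 mm across and 71 mm tall, loose, left of the scale. Origin at the centre of its underside. To be left alone.
- spice_jar: Spice jar with green cap, 46 mm across and 106 mm tall, loose, right of the scale. Origin at the centre of its underside. To be left alone.
- pink_cup: Pink mug, 79 mm across (113 mm with its handle), 102 mm tall, loose, right of and behind the scale. Origin at the centre of its underside. To be left alone.
There are look-alikes about, which are no part of the job. What is shaped like the tub but blue is not meant.

How it is judged:
By the outcome, as a careful person would: the job done as asked, in the order asked, and still so for the second after the job is handed in, with the robot touching nothing.
It also fails if it takes over 54 s, if anything falls off the work surface, if the arm or the gripper's body presses on something with over 40 N, if the wrist force passes 120 N, or if a joint passes its speed limit or range.

## Working session

There is one attempt and no reset: what is moved stays moved. The work goes in short steps, Python scripts to look and compute and a shell command to move; the robot and the scene stay as the last step left them, time stands still between calls to the robot, and variables do not carry over. Pictures are saved under pics/ and viewed, at most 10 in all, crops included, and the job is handed in when it is done.

```bash
mkdir -p pics; ls
cat > h.py <<'E'
import numpy as np, cv2
from station import ctrl, get_image, get_calibration
from scipy.spatial.transform import Rotation as R
def cam(n, st=None):
    c=get_calibration(n); K=np.array(c["intrinsics"],float)
    if n=="wrist":
        T=np.array(c["tool_from_camera"],float); st=st or ctrl.read_state()
        Rt=R.from_quat(st["ee_rot"]).as_matrix()
        Rc=Rt@T[:3,:3]; o=Rt@T[:3,3]+np.array(st["tool_pos"]); return K,Rc,o
    Rw=cv2.Rodrigues(np.array(c["rvec"],float))[0]; t=np.array(c["tvec"],float).ravel()
    return K,Rw.T,-Rw.T@t
def ray(C,p):
    K,Rc,o=C; d=Rc@np.linalg.solve(K,[p[0],p[1],1.]); return o,d/np.linalg.norm(d)
def onz(C,p,z):
    o,d=ray(C,p); return o+d*(z-o[2])/d[2]
def tri(C1,p1,C2,p2):
    o1,d1=ray(C1,p1);o2,d2=ray(C2,p2)
    A=np.c_[d1,-d2]; s=np.linalg.lstsq(A,o2-o1,rcond=None)[0]
    a=o1+s[0]*d1;b=o2+s[1]*d2; return (a+b)/2,np.linalg.norm(a-b)
def proj(C,X):
    K,Rc,o=C; q=K@(Rc.T@(np.array(X)-o)); return q[:2]/q[2]
def grab(n,f):
    st=ctrl.read_state(); C=cam(n,st); im=get_image(n); cv2.imwrite(f"pics/{f}.png",im); return C,im
E
python3 - <<'E'
from h import *
a=grab("scene","s0");b=grab("top","t0")
cv2.imwrite("pics/st0.png",np.vstack([a[1],b[1]])[:, :] if 0 else cv2.resize(np.hstack([a[1],b[1]]),(800,300),interpolation=cv2.INTER_AREA))
print(a[0][2],b[0][2]); s=ctrl.read_state(); print(s["clock"],s["ee_rot"],s["tool_pos"])
E
```

```text
pics
[-217.74409672 -622.25508819 1380.90706717] [ 333.82357751 -179.54126094 1389.1849484 ]
0.1 [ 9.08593587e-01  4.17680341e-01 -3.00146624e-04 -8.57928170e-04] [ 436.04424801 -373.96406967  249.16197448]
```

View pics/t0.png

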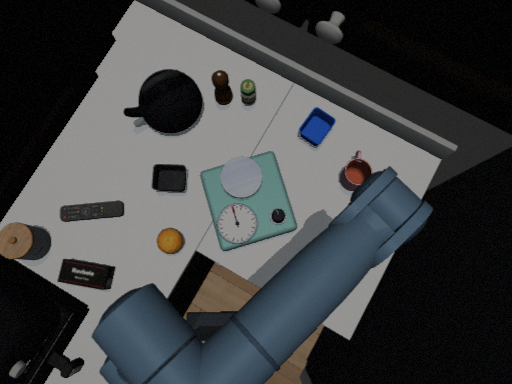

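View pics/s0.png

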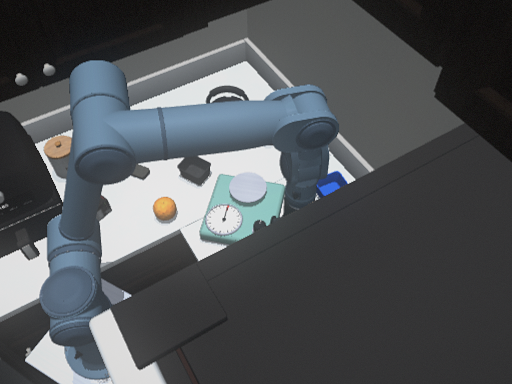

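Top view: the tub candidates are the black tub (170,178), the blue tub (317,127, look-alike), the black packet (87,274), the black pan (170,102) and the remote (92,211). I choose (170,178), which is seen in the scene view at (195,168). The scale is at (248,200), the pan (242,177), the dial (238,223) and the knob (278,216).

Run:
```python
from h import *
t=cv2.imread("pics/t0.png"); s=cv2.imread("pics/s0.png"); Ct=cam("top");Cs=cam("scene")
def tub(im,x0,y0,w,h):
    g=im[y0:y0+h,x0:x0+w].max(2); m=(g<90).astype(np.uint8)
    cs=cv2.findContours(m,0,cv2.CHAIN_APPROX_NONE)[0]; c=max(cs,key=cv2.contourArea)+[x0,y0]
    return cv2.minAreaRect(c),cv2.contourArea(c),c
r,a,c=tub(t,145,158,50,40); print("tub top",r,a)
for p in cv2.boxPoints(r): print(np.round(p,1),onz(Ct,p,53).round(1))
print("c",onz(Ct,r[0],53).round(1))
r2,a2,c2=tub(s,170,145,50,45); print("tub scene",r2,a2, np.round(cv2.approxPolyDP(c2,2,True)[:,0],0).tolist())
# scale housing
hsv=cv2.cvtColor(t,cv2.COLOR_BGR2HSV); m=cv2.inRange(hsv,(70,50,60),(100,255,255)); m[:, :195]=0; m[:, 310:]=0;m[:140]=0;m[260:]=0
m=cv2.morphologyEx(m,cv2.MORPH_OPEN,np.ones((3,3)))
c=max(cv2.findContours(m,0,cv2.CHAIN_APPROX_NONE)[0],key=cv2.contourArea); r=cv2.minAreaRect(c); print("scale",r)
for p in cv2.boxPoints(r): print(np.round(p,1),onz(Ct,p,50).round(1))
print("c",onz(Ct,r[0],50).round(1))
for n,p,z in [("pan",(242,177),77),("dial",(238,223),57),("knob",(278,216),86),("orange",(170,241),35),("jar",(248,88),106),("cup",(357,172),102),("blue",(317,127),53)]: print(n,onz(Ct,p,z).round(0))
k=np.hstack([cv2.resize(t[150:250,140:300],None,fx=2.5,fy=2.5,interpolation=2),cv2.resize(s[150:250,160:320],None,fx=2.5,fy=2.5,interpolation=2)])
cv2.imwrite("pics/crop1.png",k)
```

```text
tub top ((169.0, 178.0), (28.0, 34.0), 90.0) 879.0
[152. 164.] [665.7 149.   53. ]
[186. 164.] [664.7  46.2  53. ]
[186. 192.] [579.2  44.2  53. ]
[152. 192.] [580.  145.7  53. ]
c [622.1  96.2  53. ]
tub scene ((195.95050048828125, 167.00494384765625), (34.62729263305664, 49.65235900878906), 84.2894058227539) 800.0 [[219, 148], [170, 153], [170, 157], [184, 156], [178, 166], [181, 174], [200, 184], [208, 175], [210, 164], [196, 155], [218, 152]]
scale ((247.77984619140625, 200.2660675048828), (81.98992919921875, 78.54176330566406), 73.3007583618164)
[198.4 172.3] [639.5   8.8  50. ]
[273.6 149.7] [ 707.1 -217.5   50. ]
[297.2 228.2] [ 469.7 -282.8   50. ]
[221.9 250.8] [405.7 -63.9  50. ]
c [ 553.3 -139.1   50. ]
pan [ 618. -123.   77.]
dial [ 485. -111.   57.]
knob [ 501. -226.   86.]
orange [436.  91.  35.]
jar [ 882. -142.  106.]
cup [ 624. -453.  102.]
blue [ 776. -350.   53.]
```

View pics/crop1.png

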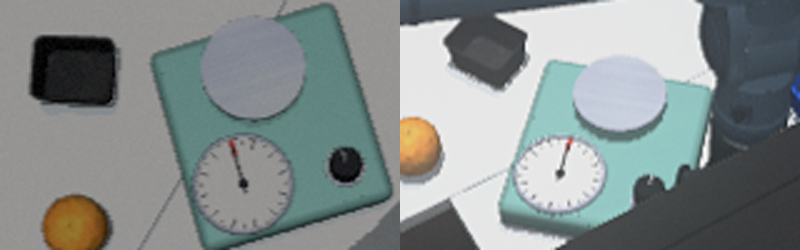

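The crop confirms an open black rectangular tub with its long side across the robot, near (622,96), and a plain scale at yaw ≈0.29. I'm moving over the tub for wrist views.

```bash
python3 -m pendant '0.35 1 0 0.6 0; 0.35 1 0 0.6 0;0.35 1 0 0.6 0;0.35 1 0 0.6 0'; python3 -m pendant '0.35 1 0 0.6 0; 0.35 1 0 0.6 0;0.35 1 0 0.6 0;0.35 1 0 0.6 0'; python3 -m pendant '0.3 1 0 0.218 0.4;0.3 1 0 0.218 0.4;0.3 1 0 0.218 0.4;0.3 1 0 0.218 0.4;0.3 1 0 0.218 0.4'
python3 - <<'E'
from h import *
C,im=grab("wrist","w0"); print(C[2],C[1].round(2).tolist(),C[0].tolist()); s=ctrl.read_state();print(s["joint_pos"],s["tool_pos"]); print(proj(C,(622,96,53)),proj(C,(617,-121,77)))
grab("top","t1")
E
```

```text
clock: 0.5
tool_pos: [489.5, -219.7, 249.7]
ee_rot: [0.834, 0.551, 0.0, -0.001]
force: [0.3, -0.3, -0.2]
grip_width: 0.998
gripper_force: 0.0
clock: 0.9
tool_pos: [542.2, -70.3, 249.6]
ee_rot: [0.743, 0.67, 0.0, -0.001]
force: [0.3, -0.1, -0.6]
grip_width: 0.999
gripper_force: 0.0
clock: 1.4
tool_pos: [586.6, 76.1, 249.4]
ee_rot: [0.706, 0.708, -0.001, -0.0]
force: [0.6, 0.6, -0.4]
grip_width: 0.601
gripper_force: 0.0
[586.68698619 143.46599764 374.79780829] [[1.0, 0.0, -0.0], [0.0, -0.96, -0.27], [-0.0, 0.27, -0.96]] [[330.5541923519926, 0.0, 261.90045747978183], [0.0, 330.5541923519926, 190.5182789764283], [0.0, 0.0, 1.0]]
[ 2.02195573e-02  4.12120259e-01  1.31653638e-01  1.29129308e+00
 -1.05099156e-03  1.59092341e+00] [586.30904665  74.86251462 249.51462849]
[298.33286598 147.99626667] [289.98494914 350.93273327]
```

View pics/w0.png

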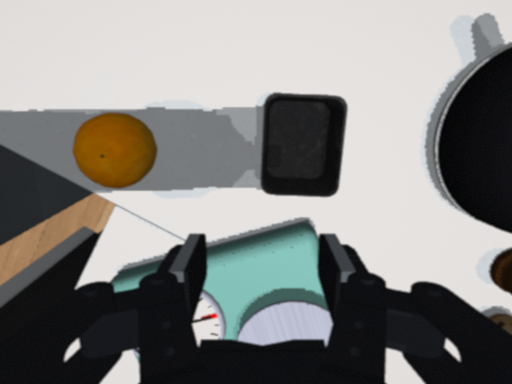

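The black tub's rim spans about (262–347, 93–196) and the orange is at (115,150). I'll take a second and a third view shifted towards the scale.

```bash
cat > m.py <<'E'
from h import *
def tubq(im,guess):
    g=cv2.GaussianBlur(im.max(2),(3,3),0); m=(g<85).astype(np.uint8)
    for c in cv2.findContours(m,0,cv2.CHAIN_APPROX_NONE)[0]:
        if cv2.contourArea(c)>1500 and cv2.pointPolygonTest(c,tuple(map(float,guess)),False)>=0:
            return cv2.minAreaRect(c)
def ell(im,guess,lo,hi,amin):
    m=cv2.inRange(cv2.cvtColor(im,cv2.COLOR_BGR2HSV),lo,hi); m=cv2.morphologyEx(m,cv2.MORPH_CLOSE,np.ones((3,3)))
    for c in cv2.findContours(m,0,cv2.CHAIN_APPROX_NONE)[0]:
        if cv2.contourArea(c)>amin and cv2.pointPolygonTest(c,tuple(map(float,guess)),False)>=0: return cv2.fitEllipse(cv2.convexHull(c)),cv2.contourArea(c)
E
python3 - <<'E'
from m import *
C0=cam("wrist");np.save("C0.npy",np.array(C0,object),allow_pickle=True)
E
python3 -m pendant '0 -0.6 0 0 0.4;0 -0.6 0 0 0.4;0 -0.6 0 0 0.4;0 -0.6 0 0 0.4'
python3 - <<'E'
from m import *
C,im=grab("wrist","w1");np.save("C1.npy",np.array(C,object),allow_pickle=True)
C0=np.load("C0.npy",allow_pickle=True); i0=cv2.imread("pics/w0.png")
q0=tubq(i0,proj(C0,(622,96,53)));q1=tubq(im,proj(C,(622,96,53))); print(q0,q1)
b0=cv2.boxPoints(q0);b1=cv2.boxPoints(q1)
for p in b0:
    j=np.argmin(np.linalg.norm((b1-q1[0])-(p-q0[0]),axis=1)); X,e=tri(C0,p,C,b1[j]); print(X.round(1),round(e,1),onz(C0,p,53).round(1),onz(C,b1[j],53).round(1))
print(onz(C0,q0[0],53),onz(C,q1[0],53))
E
python3 -m pendant '0 -0.7 0 0 0.4;0 -0.7 0 0 0.4;0 -0.7 0 0 0.4;0 -0.7 0 0 0.4'
python3 - <<'E'
from m import *
C,im=grab("wrist","w2");np.save("C2.npy",np.array(C,object),allow_pickle=True)
i1=cv2.imread("pics/w1.png");C1=np.load("C1.npy",allow_pickle=True);g=(617,-121,77)
cv2.imwrite("pics/w12.png",cv2.resize(np.hstack([i1,im]),(800,300),interpolation=cv2.INTER_AREA))
print(proj(C1,g),proj(C,g))
E
```

```text
clock: 1.9
tool_pos: [585.9, -17.0, 250.1]
ee_rot: [0.709, 0.705, -0.0, -0.0]
force: [0.7, 0.5, -0.2]
grip_width: 0.597
gripper_force: 0.0
clock: 2.35
tool_pos: [586.3, -120.1, 249.9]
ee_rot: [0.708, 0.706, 0.0, -0.0]
force: [-0.6, 0.9, 0.3]
grip_width: 0.602
gripper_force: 0.0Traceback (most recent call last):
  File "<stdin>", line 2, in <module>
ValueError: could not broadcast input array from shape (3,3) into shape (3,)
Traceback (most recent call last):
ValueError: could not broadcast input array from shape (3,3) into shape (3,)
Traceback (most recent call last):
ValueError: could not broadcast input array from shape (3,3) into shape (3,)
```

```bash
cat >> m.py <<'E'
def nom(x,y,z,yaw=np.pi/2):
    # wrist camera at a commanded pose (tool down, tool-x at yaw)
    st=dict(tool_pos=[x,y,z],ee_rot=(R.from_euler('z',yaw)*R.from_euler('x',np.pi)).as_quat()); return cam("wrist",st)
E
python3 - <<'E'
from m import *
yw=0.8625+0.709
C0,C1,C2=nom(586.46,75.6,250,yw),nom(586.46,-14.4,250,yw),nom(586.46,-119.4,250,yw)
i0,i1,i2=[cv2.imread(f"pics/w{k}.png") for k in (0,1,2)] if False else (cv2.imread("pics/w0.png"),cv2.imread("pics/w1.png"),None)
print(i1 is not None)
C,i2=grab("wrist","w2"); print(C[2],C2[2])
q0=tubq(i0,proj(C0,(622,96,53)));q1=tubq(i1,proj(C1,(622,96,53))); print(q0,q1)
if q1:
  b0=cv2.boxPoints(q0);b1=cv2.boxPoints(q1)
  for p in b0:
    j=np.argmin(np.linalg.norm((b1-q1[0])-(p-q0[0]),axis=1)); X,e=tri(C0,p,C1,b1[j]); print(X.round(1),round(e,1),onz(C0,p,53).round(1),onz(C1,b1[j],53).round(1))
  print(onz(C0,q0[0],53),onz(C1,q1[0],53))
cv2.imwrite("pics/w12.png",cv2.resize(np.hstack([i1,i2]),(800,300),interpolation=cv2.INTER_AREA))
g=(617,-121,77);print(proj(C1,g),proj(C2,g))
E
```

```text
True
[586.47315578 -51.67868246 375.50754726] [586.57140993 -52.13319302 375.48671032]
((302.7298889160156, 144.9422607421875), (81.7337875366211, 100.07848358154297), 2.6025619506835938) ((306.68267822265625, 49.10521697998047), (88.07833862304688, 100.75888061523438), 1.6365771293640137)
[585.1  52.5  62.8] 1.7 [584.2  49.7  53. ] [586.   52.4  53. ]
[588.9 147.6  12. ] 0.2 [588.7 147.   53. ] [588.6 136.9  53. ]
[673.9 143.7  18.2] 0.0 [665.4 143.6  53. ] [665.4 134.9  53. ]
[664.2  50.2  68.4] 1.4 [667.4  45.7  53. ] [668.8  50.1  53. ]
[626.38720415  98.50005219  53.        ] [627.14265433  95.19603384  53.        ]
[292.10752437 276.24491197] [294.81280997 174.98391892]
```

View pics/w12.png

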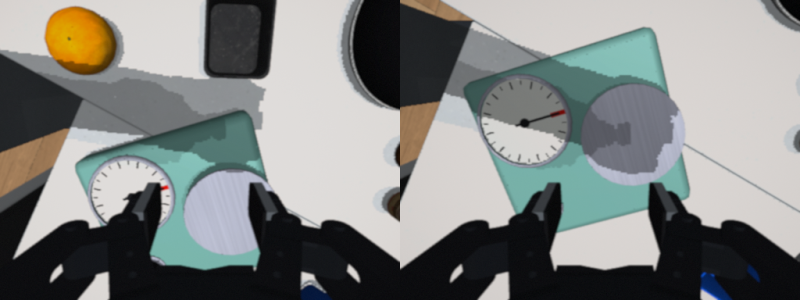

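The views show the dial with the needle over the red mark along the scale's +x and the pan at about (298,171) in w2. The tub is cut off in w1, so only its near edge counts there. Next I'll check the heights across views and fit the pan.

Run:
```python
from m import *
yw=0.8625+0.709
C0,C1,C2=nom(586.46,75.6,250,yw),nom(586.46,-14.4,250,yw),nom(586.46,-119.4,250,yw); Ct=cam("top")
print("tub tri", tri(C0,(302.7,144.9),Ct,(169,178)))
def pan(im,C,g):
    hsv=cv2.cvtColor(im,cv2.COLOR_BGR2HSV); m=((hsv[...,1]<75)).astype(np.uint8)*255
    e=cv2.Canny(cv2.medianBlur(m,5),50,100)
    ys,xs=np.nonzero(e); P=np.c_[xs,ys].astype(np.float64)
    W=np.array([onz(C,p,77)[:2] for p in P])
    c=np.array(g,float)
    for tol in (9,6,4,3,3):
        r=np.linalg.norm(W-c,axis=1); k=abs(r-62)<tol
        A=np.c_[2*W[k],np.ones(k.sum())]; s=np.linalg.lstsq(A,(W[k]**2).sum(1),rcond=None)[0]; c=s[:2]; rad=np.sqrt(s[2]+c@c)
    return c,rad,k.sum(),proj(C,[*c,77])
i1,i2,t=[cv2.imread(f"pics/{k}.png") for k in ("w1","w2","t1")]
r2=pan(i2,C2,(620,-118)); r1=pan(i1,C1,(620,-118)); rt=pan(cv2.imread("pics/t0.png"),Ct,(617,-121)); print(r2,r1,rt,sep="\n")
print(tri(C2,r2[3],Ct,rt[3]),tri(C2,r2[3],C1,r1[3]))
```

```text
tub tri (array([625.82752224,  97.74315659,  43.72809882]), np.float64(3.434889375978195))
(array([ 619.87130267, -121.1389354 ]), np.float64(63.150756898125856), np.int64(344), array([297.91209532, 175.12737385]))
(array([ 620.61104997, -117.63302747]), np.float64(63.44340327046241), np.int64(279), array([295.76841396, 273.26218156]))
(array([0., 0.]), np.float64(0.0), np.int64(0), array([195.92760894, 403.76123412]))
(array([ 384.53300662,  -15.78791967, 1083.71970085]), np.float64(352.8724730339083)) (array([ 621.4134556 , -123.54835322,   66.6075595 ]), np.float64(0.7607017011535805))
```

Measured heights (rim 44±10, pan 67±10) agree with 53 and 77. The pan is at about (620,-120) and the near wall's middle at about (591,97.5). I'm going to the tub now.

```bash
python3 -m pendant '0 1 0 0 0.4;0 1 0 0 0.4;0 1 0 0 0.4;0 1 0 0 0.4'; python3 -m pendant '0.03 0.45 0 -0.09 0.4;0.03 0.45 0 -0.09 0.4;0.03 0.45 -0.4 -0.09 0.4;0.03 0.45 -0.8 -0.09 0.4;0.03 0.45 -1 -0.09 0.4;0.03 0.45 -1 -0.09 0.4;0.03 0.45 -1 -0.09 0.4'
python3 - <<'E'
from m import *
C,im=grab("wrist","w3"); C=nom(591,98.1,100,0.8625+0.709-.045)
q=tubq(im,(262,300)); print(q)
print([proj(C,(591,y,53)).round(0) for y in (60,98,130)],proj(C,(626,98,53)))
E
```

```text
clock: 2.85
tool_pos: [585.4, 38.4, 250.3]
ee_rot: [0.703, 0.711, 0.001, -0.001]
force: [-0.4, 0.3, 0.5]
grip_width: 0.596
gripper_force: 0.0
clock: 3.55
tool_pos: [589.9, 98.6, 100.2]
ee_rot: [0.722, 0.691, -0.001, -0.001]
force: [0.5, 0.2, 0.3]
grip_width: 0.599
gripper_force: 0.0
None
[array([265., 284.]), array([262., 223.]), array([259., 167.])] [324.55535844 220.56616976]
```

View pics/w3.png

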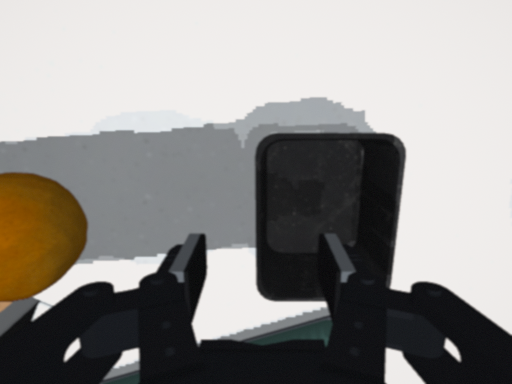

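The left rim wall at x≈261 px lies between the fingers (205 and 320), and the rim spans rows 133–300. It's aligned, so I'm lowering, closing and lifting a little.

```bash
python3 -m pendant '0 0.013 -0.15 0 0.4;0 0.013 -0.25 0 0.4;0 0.013 -0.35 0 0.4;0 0.013 -0.35 0 0.4;0 0.013 -0.35 0 1;0 0.013 -0.35 0 1;0 0.013 -0.35 0 1;0 0.013 -0.35 0 1;0 0.013 -0.35 0 1;0 0.013 -0.35 0 1'; python3 -m pendant '0 0 0 0 1;0 0 0 0 1;0 0 0.1 0 1;0 0 0.2 0 1;0 0 0.4 0 1;0 0 0.6 0 1;0 0 0.8 0 1;0 0 0.8 0 1'
python3 - <<'E'
from m import *
grab("wrist","w4"); im=cv2.imread("pics/w4.png"); C,t=grab("top","t2"); 
cv2.imwrite("pics/c4.png",cv2.resize(np.hstack([im,t]),(800,300),interpolation=cv2.INTER_AREA))
E
```

```text
clock: 4.6
tool_pos: [592.0, 100.2, 49.2]
ee_rot: [0.723, 0.691, 0.001, 0.001]
force: [-1.2, 0.1, 6.9]
grip_width: 0.022
gripper_force: 59.9
clock: 5.4
tool_pos: [593.8, 100.2, 172.1]
ee_rot: [0.723, 0.691, 0.003, 0.003]
force: [1.0, 0.1, -2.2]
grip_width: 0.022
gripper_force: 58.9
```

View pics/c4.png

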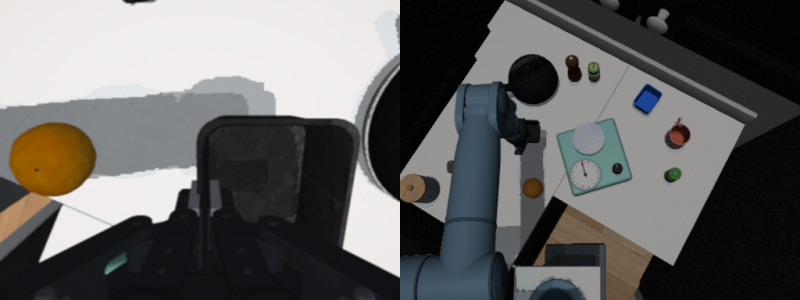

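The tub is held level and lifted. The spice jar is to the right of the scale, clear of the path. I'm carrying the tub over the pan.

```bash
python3 -m pendant '0 -0.1 0 0 1;0 -0.3 0 0 1;0 -0.5 0 0 1;0 -0.7 0 0 1;0 -0.9 0 0 1;0 -1 0 0 1'; python3 -m pendant '-0.02 -0.2 0 0 1;-0.04 -0.36 0 0 1;-0.04 -0.44 0 0 1;-0.04 -0.46 0 0 1;-0.04 -0.46 -0.08 0 1;-0.04 -0.46 -0.16 0 1;-0.04 -0.46 -0.21 0 1;-0.04 -0.46 -0.24 0 1;-0.04 -0.46 -0.24 0 1'
python3 - <<'E'
from m import *
a=grab("wrist","w5")[1]; b=grab("scene","s5")[1]
cv2.imwrite("pics/c5.png",np.hstack([cv2.resize(a,(400,300)),cv2.resize(b[130:265,170:350],(400,300))]))
E
```

```text
clock: 6.1
tool_pos: [589.3, -52.9, 165.4]
ee_rot: [0.724, 0.69, -0.002, -0.001]
force: [-0.3, 0.5, -2.5]
grip_width: 0.028
gripper_force: 58.9
clock: 7.0
tool_pos: [584.2, -118.1, 130.2]
ee_rot: [0.723, 0.691, -0.001, -0.001]
force: [-1.0, -0.9, -2.8]
grip_width: 0.027
gripper_force: 58.8
```

View pics/c5.png

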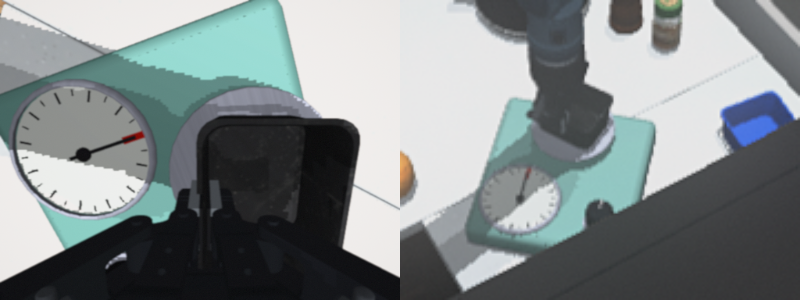

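The tub hovers just above the pan, level, and the pan is visible around its left and top. I'll check its centring numerically.

Run:
```python
from m import *
C=nom(585.46,-119,131.5,0.8625+0.709-.045); im=cv2.imread("pics/w5.png")
hsv=cv2.cvtColor(im,cv2.COLOR_BGR2HSV); m=((hsv[...,1]<75)).astype(np.uint8)*255
e=cv2.Canny(cv2.medianBlur(m,5),50,100); ys,xs=np.nonzero(e)
W=np.array([onz(C,(x,y),77)[:2] for x,y in zip(xs,ys)]); c=np.array([620,-120.])
for tol in (9,6,4,4,4):
    d=W-c; r=np.linalg.norm(d,axis=1); k=abs(r-62)<tol; c=c-((62-r[k])[:,None]*-1*0+0) if 0 else c
    from scipy.optimize import least_squares
    c=least_squares(lambda q:np.linalg.norm(W[k]-q,axis=1)-62,c,loss="soft_l1").x
print(c,k.sum())
# tub rim corners in the wrist picture (full-res px from the viewed half-scale picture)
z=131.5-47.5+53
for n,p in dict(left=(260,200),right=(457,200),top=(355,152)).items(): print(n,onz(C,p,z).round(1))
```

```text
[ 620.25767536 -120.9982834 ] 300
left [586.2 -89.1 137. ]
right [661.  -92.6 137. ]
top [621.7 -72.4 137. ]
```

```bash
python3 -m pendant '-0.02 0 -0.02 0 1;-0.02 0 -0.04 0 1;-0.02 0 -0.05 0 1;-0.02 0 -0.06 0 1;-0.02 0 -0.07 0 1;-0.02 0 -0.07 0 1'
```

```text
clock: 7.7
tool_pos: [581.9, -119.0, 121.1]
ee_rot: [0.723, 0.691, 0.0, 0.0]
force: [-0.9, 0.4, -0.5]
grip_width: 0.022
gripper_force: 59.2
```

```bash
python3 -m pendant '0 0 -0.007 0 1;0 0 -0.007 0 1;0 0 -0.007 0 0.9;0 0 -0.007 0 0.8;0 0 -0.007 0 0.7;0 0 -0.007 0 0.6;0 0 -0.007 0 0.6;0 0 -0.007 0 0.6;0 0 -0.007 0 0.6'; python3 -m pendant '0 0 0.05 0 0.6;0 0 0.15 0 0.6;0 0 0.3 0 0.6;0 0 0.5 0 0.6;0 0 0.8 0 0.6;0 0 0.8 0 0.6'
python3 - <<'E'
from m import *
a=grab("wrist","w6")[1]; b=grab("top","t6")[1]
cv2.imwrite("pics/c6.png",np.hstack([cv2.resize(a,(400,300)),cv2.resize(b[120:270,180:380],(400,300),interpolation=2)]))
E
```

```text
clock: 8.6
tool_pos: [582.0, -118.9, 120.0]
ee_rot: [0.723, 0.691, 0.0, 0.0]
force: [0.8, 0.4, -0.1]
grip_width: 0.4
gripper_force: 0.0
clock: 9.2
tool_pos: [585.2, -120.0, 247.3]
ee_rot: [0.723, 0.691, 0.003, 0.005]
force: [0.2, -0.8, -0.6]
grip_width: 0.4
gripper_force: 0.0
```

View pics/c6.png

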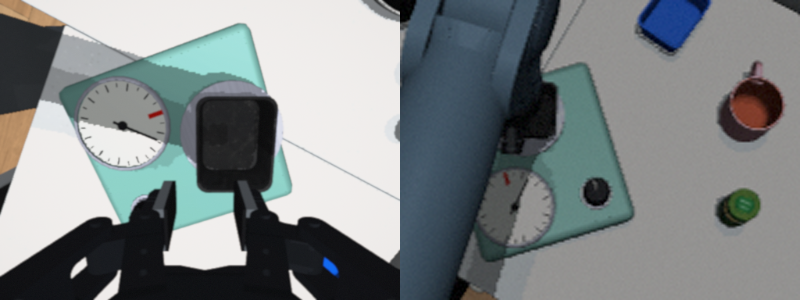

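The tub stands on the middle of the pan and has been released. The needle has swung clockwise (tip about (160,137) in the wrist half, hub (123,125)) and the red mark is at (155,114). Next I'll measure the angles and the knob.

```bash
cat >> m.py <<'E'
def dial(im,C,verbose=1,z=53,g=(485,-109)):
    hsv=cv2.cvtColor(im,cv2.COLOR_BGR2HSV); h,s,v=cv2.split(hsv)
    # rectified view of the dial plane, 4 px/mm, 140 mm square
    n=560; gx,gy=np.meshgrid(np.arange(n),np.arange(n)); X=g[0]+(gx-280)/4.;Y=g[1]+(gy-280)/4.
    K,Rc,o=C; P=(np.stack([X,Y,np.full_like(X,z)],-1)-o)@Rc; mx=(P[...,0]/P[...,2]*K[0,0]+K[0,2]).astype(np.float32); my=(P[...,1]/P[...,2]*K[1,1]+K[1,2]).astype(np.float32)
    w=cv2.remap(im,mx,my,1); hs=cv2.cvtColor(w,cv2.COLOR_BGR2HSV)
    red=((hs[...,0]<12)|(hs[...,0]>170))&(hs[...,1]>110)&(hs[...,2]>60)
    rr=np.hypot(X-g[0],Y-g[1]); red&=rr<60
    dk=(hs[...,2]<75)
    # hub: opened dark blob
    op=cv2.morphologyEx((dk&(rr<15)).astype(np.uint8),cv2.MORPH_OPEN,cv2.getStructuringElement(2,(21,21)))
    c=np.array([X[op>0].mean(),Y[op>0].mean()]); rr=np.hypot(X-c[0],Y-c[1])
    nd=dk&(rr>14)&(rr<34)
    a=lambda k:np.arctan2(Y[k].mean()-c[1],X[k].mean()-c[0])
    r=dict(hub=c.round(1),red=a(red),red_r=np.hypot(X[red].mean()-c[0],Y[red].mean()-c[1]),nred=red.sum(),ptr=a(nd),nptr=nd.sum(),op=(op>0).sum())
    r["diff"]=r["red"]-r["ptr"]; r["knob"]=-r["diff"]/0.4
    return r,w
E
python3 - <<'E'
from m import *
im=cv2.imread("pics/w6.png"); C=nom(582.5,-119,239,0.8625+0.709-.045); print(ctrl.read_state()["tool_pos"])
C=cam("wrist")
r,w=dial(im,C); print(r)
r,w=dial(cv2.imread("pics/t6.png"),cam("top")); print(r)
# knob in top pic
t=cv2.imread("pics/t6.png"); v=t.max(2)[200:232,265:292]; m=(v<60).astype(np.uint8); c=max(cv2.findContours(m,0,2)[0],key=cv2.contourArea)+[265,200]
(p,rad)=cv2.minEnclosingCircle(c); mo=cv2.moments(c); print(p,rad,mo["m10"]/mo["m00"],mo["m01"]/mo["m00"]); print(onz(cam("top"),p,80))
E
```

```text
[ 583.15961224 -119.3155457   242.11433222]
{'hub': array([ 483. , -105.8]), 'red': np.float64(0.28116360517527605), 'red_r': np.float64(43.92926105218493), 'nred': np.int64(1417), 'ptr': np.float64(-0.4489282655242865), 'nptr': np.int64(468), 'op': np.int64(1570), 'diff': np.float64(0.7300918706995625), 'knob': np.float64(-1.8252296767489062)}
{'hub': array([ 486.4, -106.9]), 'red': np.float64(0.27968428070867224), 'red_r': np.float64(42.83228753505649), 'nred': np.int64(1094), 'ptr': np.float64(-0.40402571867976345), 'nptr': np.int64(1160), 'op': np.int64(3751), 'diff': np.float64(0.6837099993884357), 'knob': np.float64(-1.709274998471089)}
(278.0, 215.5) 6.800835609436035 277.71815718157177 215.5
[ 503.53279416 -226.52663078   80.        ]
```

Both views give about 1.75 rad of clockwise knob turn. The knob is at about (505,-227) by geometry and (503.5,-226.5) from the top camera. I'm going above it with the hand turned counter-clockwise first.

```bash
python3 -m pendant '-0.1 -0.24 0 0.3 0.3;-0.3 -0.48 0 0.6 0.3;-0.52 -0.72 0 0.9 0.3;-0.52 -0.72 -0.1 1 0.3;-0.52 -0.72 -0.2 1 0.3'; python3 -m pendant '0 0 0 0.3 0.3;0 0 0 0.6 0.3;0 0 0 0.9 0.3;0 0 -0.1 1 0.3;0 0 -0.13 1 0.3'; python3 -m pendant '0 0 0 0.3 0.3;0 0 0 0.6 0.3;0 0 0 0.9 0.3;0 0 0 1 0.3'; python3 -m pendant '0 0 0 0.3 0.3;0 0 0 0.54 0.3;0 0 0 0.54 0.3;0 0 0 0.54 0.3'
python3 - <<'E'
from m import *
C,im=grab("wrist","w7"); s=ctrl.read_state(); print(s["tool_pos"],s["joint_pos"])
r,w=dial(cv2.imread("pics/w7.png"),C) if 0 else (0,0)
v=im.max(2); g=proj(C,(505,-227,86)); print("knob pred",g)
x,y=g.astype(int); m=np.zeros_like(v); m[max(0,y-45):y+45,x-42:x+42]=1; m=((v<60)&(m>0)).astype(np.uint8)
for c in cv2.findContours(m,0,2)[0]:
    if cv2.contourArea(c)>100:
        p,rad=cv2.minEnclosingCircle(c); print(p,rad,cv2.contourArea(c),cv2.boundingRect(c),onz(C,p,83))
cv2.imwrite("pics/w7m.png",m*255)
C,t=grab("top","t7"); 
try: print(dial(t,C)[0])
except Exception as e: print(e)
C,t=grab("scene","s7"); print(dial(t,C)[0])
E
```

```text
clock: 9.8
tool_pos: [502.3, -228.1, 208.8]
ee_rot: [0.53, 0.848, -0.0, -0.001]
force: [-0.3, 0.2, -0.4]
grip_width: 0.696
gripper_force: 0.0
clock: 10.3
tool_pos: [502.5, -226.1, 188.1]
ee_rot: [0.303, 0.953, 0.001, -0.002]
force: [0.0, 1.3, -0.5]
grip_width: 0.696
gripper_force: 0.0
clock: 10.7
tool_pos: [503.2, -226.5, 189.6]
ee_rot: [0.057, 0.998, 0.001, -0.001]
force: [-0.2, 0.4, 0.0]
grip_width: 0.702
gripper_force: 0.0
clock: 11.1
tool_pos: [503.5, -226.7, 189.9]
ee_rot: [-0.075, 0.997, 0.0, -0.001]
force: [-0.2, -0.0, 0.4]
grip_width: 0.7
gripper_force: 0.0
[ 503.655427   -226.75821295  190.08881992] [-5.37957306e-01  3.55752298e-01 -1.07172046e-01  1.10883203e+00
  1.17095590e-04 -6.89518083e-01]
knob pred [262.79395557 197.918129  ]
(262.5, 192.5) 27.865848541259766 2053.5 (237, 165, 52, 56) [ 501.83658223 -227.6868176    83.        ]
{'hub': array([ 492.8, -100.4]), 'red': np.float64(0.1425709061789472), 'red_r': np.float64(34.41201732401791), 'nred': np.int64(1327), 'ptr': np.float64(0.983404223677857), 'nptr': np.int64(15387), 'op': np.int64(1217), 'diff': np.float64(-0.8408333174989098), 'knob': np.float64(2.1020832937472744)}
{'hub': array([nan, nan]), 'red': np.float64(nan), 'red_r': np.float64(nan), 'nred': np.int64(1018), 'ptr': np.float64(nan), 'nptr': np.int64(0), 'op': np.int64(0), 'diff': np.float64(nan), 'knob': np.float64(nan)}m.py:25: RuntimeWarning: Mean of empty slice.
  c=np.array([X[op>0].mean(),Y[op>0].mean()]); rr=np.hypot(X-c[0],Y-c[1])
  ret = ret.dtype.type(ret / rcount)
m.py:27: RuntimeWarning: Mean of empty slice.
  a=lambda k:np.arctan2(Y[k].mean()-c[1],X[k].mean()-c[0])
```

```bash
python3 - <<'E'
from m import *
print(tri(cam("wrist"),(262.5,192.5),cam("top"),(278,215.5)))
E
python3 -m pendant '0 0 -0.2 0 0.3;0 0 -0.4 0 0.3;0 0 -0.6 0 0.3;0 0 -0.7 0 0.3;0 0 -0.76 0 0.3;0 0 -0.76 0 0.3'; python3 -m pendant '0 0 0 0 0.5;0 0 0 0 0.7;0 0 0 0 1;0 0 0 0 1;0 0 0 0 1;0 0 0 0 1'
```

```text
(array([ 504.45737579, -227.12579476,   74.5447858 ]), np.float64(0.9125838005519787))
clock: 11.85
tool_pos: [503.1, -226.5, 75.4]
ee_rot: [-0.077, 0.997, 0.001, -0.001]
force: [0.5, 0.4, -0.1]
grip_width: 0.7
gripper_force: 0.0
clock: 12.45
tool_pos: [504.7, -226.0, 78.0]
ee_rot: [-0.077, 0.997, 0.001, 0.001]
force: [-1.8, 5.5, 6.3]
grip_width: 0.427
gripper_force: 60.2
```

Gripped (about 36–38 mm). I'm turning clockwise in steps.

```bash
python3 -m pendant '0 0 0 -0.15 1;0 0 0 -0.3 1;0 0 0 -0.45 1;0 0 0 -0.6 1;0 0 0 -0.75 1;0 0 0 -0.9 1;0 0 0 -1 1;0 0 0 -1 1'; python3 -m pendant '0 0 0 -0.15 1;0 0 0 -0.3 1;0 0 0 -0.45 1;0 0 0 -0.6 1;0 0 0 -0.75 1;0 0 0 -0.9 1;0 0 0 -1 1;0 0 0 -1 1'; python3 -m pendant '0 0 0 -0.15 1;0 0 0 -0.3 1;0 0 0 -0.45 1;0 0 0 -0.45 1'
python3 - <<'E'
from m import *
for n in ("wrist","top","scene"):
    C,im=grab(n,n+"8"); r,w=dial(im,C); print(n,r); cv2.imwrite(f"pics/{n}8r.png",w)
E
```

```text
clock: 13.25
tool_pos: [504.6, -226.0, 78.0]
ee_rot: [0.172, 0.985, 0.001, 0.001]
force: [-0.8, 5.2, 5.3]
grip_width: 0.424
gripper_force: 60.3
clock: 14.05
tool_pos: [504.6, -225.9, 78.0]
ee_rot: [0.41, 0.912, 0.001, 0.001]
force: [-0.8, 5.8, 5.5]
grip_width: 0.424
gripper_force: 60.3
clock: 14.45
tool_pos: [504.6, -225.9, 78.0]
ee_rot: [0.51, 0.86, 0.001, 0.0]
force: [-1.2, 4.9, 6.1]
grip_width: 0.427
gripper_force: 60.4
wrist {'hub': array([ 483.5, -106.2]), 'red': np.float64(-0.23182127978321213), 'red_r': np.float64(46.31943110431321), 'nred': np.int64(1780), 'ptr': np.float64(2.040310965636218), 'nptr': np.int64(31021), 'op': np.int64(8512), 'diff': np.float64(-2.27213224541943), 'knob': np.float64(5.680330613548575)}
top {'hub': array([ 485.6, -108.1]), 'red': np.float64(-0.19460019588615443), 'red_r': np.float64(43.075097634726376), 'nred': np.int64(1307), 'ptr': np.float64(0.9163929318605264), 'nptr': np.int64(18183), 'op': np.int64(10296), 'diff': np.float64(-1.110993127746681), 'knob': np.float64(2.777482819366702)}
scene {'hub': array([nan, nan]), 'red': np.float64(nan), 'red_r': np.float64(nan), 'nred': np.int64(872), 'ptr': np.float64(nan), 'nptr': np.int64(0), 'op': np.int64(0), 'diff': np.float64(nan), 'knob': np.float64(nan)}m.py:25: RuntimeWarning: Mean of empty slice.
  c=np.array([X[op>0].mean(),Y[op>0].mean()]); rr=np.hypot(X-c[0],Y-c[1])
  ret = ret.dtype.type(ret / rcount)
m.py:27: RuntimeWarning: Mean of empty slice.
  a=lambda k:np.arctan2(Y[k].mean()-c[1],X[k].mean()-c[0])
```

The ratio is confirmed (red moved 0.48 for 1.225 rad). I'm turning 0.45 more, then releasing and backing off for an accurate look.

```bash
python3 -m pendant '0 0 0 -0.15 1;0 0 0 -0.3 1;0 0 0 -0.45 1;0 0 0 -0.6 1;0 0 0 -0.75 1;0 0 0 -0.9 1;0 0 0 -0.9 1;0 0 0 -0.9 1'; python3 -m pendant '0 0 0 0 0.8;0 0 0 0 0.6;0 0 0 0 0.4;0 0 0 0 0.3;0 0 0.2 0 0.3;0 0 0.5 0 0.3;0 0 0.8 0 0.3;0 0 1 0 0.3;0 0 1 0 0.3;0 0 1 0 0.3'
python3 - <<'E'
from m import *
for n in ("wrist","top"):
    C,im=grab(n,n+"9"); print(proj(C,(484,-106,53)))
    r,w=dial(im,C,g=(484,-106)); print(n,r); cv2.imwrite(f"pics/{n}9r.png",w)
E
```

```text
clock: 15.4
tool_pos: [504.6, -225.9, 78.0]
ee_rot: [0.689, 0.725, 0.001, 0.0]
force: [-0.6, 5.8, 5.9]
grip_width: 0.426
gripper_force: 60.4
clock: 16.4
tool_pos: [504.7, -227.7, 227.4]
ee_rot: [0.689, 0.724, 0.0, 0.001]
force: [-0.5, 0.2, -0.3]
grip_width: 0.7
gripper_force: 0.0
[243.49818992  27.85897342]
wrist {'hub': array([ 485.6, -107.5]), 'red': np.float64(-0.3877299940900946), 'red_r': np.float64(44.59770577710944), 'nred': np.int64(1487), 'ptr': np.float64(1.5759779968876022), 'nptr': np.int64(6766), 'op': np.int64(1362), 'diff': np.float64(-1.9637079909776969), 'knob': np.float64(4.909269977444242)}
[236.4798396  223.63287919]
top {'hub': array([nan, nan]), 'red': np.float64(nan), 'red_r': np.float64(nan), 'nred': np.int64(0), 'ptr': np.float64(nan), 'nptr': np.int64(0), 'op': np.int64(0), 'diff': np.float64(nan), 'knob': np.float64(nan)}m.py:25: RuntimeWarning: Mean of empty slice.
  c=np.array([X[op>0].mean(),Y[op>0].mean()]); rr=np.hypot(X-c[0],Y-c[1])
  ret = ret.dtype.type(ret / rcount)
m.py:27: RuntimeWarning: Mean of empty slice.
  a=lambda k:np.arctan2(Y[k].mean()-c[1],X[k].mean()-c[0])
m.py:28: RuntimeWarning: Mean of empty slice.
  r=dict(hub=c.round(1),red=a(red),red_r=np.hypot(X[red].mean()-c[0],Y[red].mean()-c[1]),nred=red.sum(),ptr=a(nd),nptr=nd.sum(),op=(op>0).sum())
```

The dial is cut off at the picture's top edge, so I'll place the camera straight above it.

```bash
python3 -m pendant '-0.12 0.36 0 0 0.3;-0.12 0.36 0 0 0.3;-0.12 0.36 0 0 0.3;-0.12 0.36 0 0 0.3'
python3 - <<'E'
from m import *
C,im=grab("wrist","wA"); print(C[2],proj(C,(484,-106,53)))
for z in (51,53,56):
    r,w=dial(im,C,z=z,g=(484,-106)); print(z,r)
r,w=dial(im,C,g=(484,-106)); cv2.imwrite("pics/wAr.png",w)
c=r["hub"]; hs=cv2.cvtColor(w,cv2.COLOR_BGR2HSV)
for rad in (14,20,26,32,37,42,46):
    th=np.linspace(-1.2,.4,161); px=(280+4*(c[0]-484+rad*np.cos(th))).astype(int);py=(280+4*(c[1]+106+rad*np.sin(th))).astype(int)
    V=hs[py,px,2]; k=V<90; B=w[py,px]; rk=(B[:,2].astype(int)-B[:,1]>60)
    print(rad,"dark",th[k].mean().round(3) if k.any() else None,k.sum(),"red",th[rk].mean().round(3) if rk.any() else None,rk.sum())
E
```

```text
clock: 16.9
tool_pos: [486.0, -173.3, 225.8]
ee_rot: [0.689, 0.725, -0.0, -0.0]
force: [-0.2, -0.7, -0.2]
grip_width: 0.699
gripper_force: 0.0
[ 482.79212892 -106.04539526  351.27059796] [263.49966778  97.67771063]
51 {'hub': array([ 485.5, -107.7]), 'red': np.float64(-0.3856658919709715), 'red_r': np.float64(44.84500230207585), 'nred': np.int64(1456), 'ptr': np.float64(-0.45394952584698617), 'nptr': np.int64(512), 'op': np.int64(1431), 'diff': np.float64(0.06828363387601466), 'knob': np.float64(-0.17070908469003665)}
53 {'hub': array([ 485.4, -107.7]), 'red': np.float64(-0.38538584128365655), 'red_r': np.float64(44.588239010357995), 'nred': np.int64(1444), 'ptr': np.float64(-0.4528255374411431), 'nptr': np.int64(505), 'op': np.int64(1405), 'diff': np.float64(0.06743969615748657), 'knob': np.float64(-0.16859924039371643)}
56 {'hub': array([ 485.4, -107.7]), 'red': np.float64(-0.3843117959513145), 'red_r': np.float64(44.12349254682532), 'nred': np.int64(1410), 'ptr': np.float64(-0.45120392430264544), 'nptr': np.int64(502), 'op': np.int64(1369), 'diff': np.float64(0.06689212835133096), 'knob': np.float64(-0.1672303208783274)}
14 dark -0.435 14 red None 0
20 dark -0.44 11 red None 0
26 dark -0.445 8 red None 0
32 dark -0.45 7 red None 0
37 dark -0.445 6 red -0.365 10
42 dark -0.45 5 red -0.37 11
46 dark None 0 red -0.38 11
```

The needle is at -0.449 and the red mark's centre at -0.382, so the knob needs another 0.165 rad clockwise. I'm gripping it again.

```bash
python3 -m pendant '0.12 -0.36 0 0 0.3;0.12 -0.36 0 0 0.3;0.12 -0.36 -0.2 0 0.3;0.12 -0.36 -0.5 0 0.3;0.12 -0.36 -0.8 0 0.3;0.12 -0.36 -0.95 0 0.3;0.12 -0.36 -1 0 0.3;0.12 -0.36 -1 0 0.3'; python3 -m pendant '0 0 0 0 0.5;0 0 0 0 0.7;0 0 0 0 1;0 0 0 0 1;0 0 0 0 1;0 0 0 -0.1 1;0 0 0 -0.2 1;0 0 0 -0.33 1;0 0 0 -0.33 1;0 0 0 -0.33 1'; python3 -m pendant '0 0 0 0 0.8;0 0 0 0 0.6;0 0 0 0 0.4;0 0 0 0 0.3;0 0 0.2 0 0.3;0 0 0.5 0 0.3;0 0 0.8 0 0.3;0 0 1 0 0.3;0 0 1 0 0.3';  python3 -m pendant '-0.12 0.36 0 0 0.3;-0.12 0.36 0 0 0.3;-0.12 0.36 0 0 0.3;-0.12 0.36 0 0 0.3'
cat > chk.py <<'E'
from m import *
import sys
C,im=grab("wrist",sys.argv[1])
r,w=dial(im,C,g=(484,-106)); cv2.imwrite(f"pics/{sys.argv[1]}r.png",w); print(r)
c=r["hub"]
for rad in (20,26,32,37,40,42,44,47,48,50):
    th=np.linspace(-1.2,.4,321); px=(280+4*(c[0]-484+rad*np.cos(th))).astype(int);py=(280+4*(c[1]+106+rad*np.sin(th))).astype(int)
    B=w[py,px].astype(int); k=B.max(1)<90; rk=(B[:,2]-B[:,1]>50)
    f=lambda k: (th[k].min().round(3),th[k].max().round(3),th[k].mean().round(3)) if k.any() else None
    print(rad,"dark",f(k),"red",f(rk))
cv2.imwrite(f"pics/{sys.argv[1]}v.png",np.hstack([cv2.resize(im,(400,300)),cv2.resize(w[80:480,180:580],(400,300))]))
E
python3 chk.py wB
```

```text
clock: 17.75
tool_pos: [503.5, -227.2, 75.6]
ee_rot: [0.69, 0.724, -0.0, -0.001]
force: [-0.4, 0.9, 0.1]
grip_width: 0.699
gripper_force: 0.0
clock: 18.75
tool_pos: [504.5, -228.1, 78.8]
ee_rot: [0.747, 0.665, -0.0, 0.002]
force: [-4.9, -1.0, 6.8]
grip_width: 0.426
gripper_force: 60.2
clock: 19.65
tool_pos: [507.1, -228.5, 232.2]
ee_rot: [0.746, 0.665, 0.002, 0.005]
force: [0.4, 0.3, -0.7]
grip_width: 0.698
gripper_force: 0.0
clock: 20.05
tool_pos: [486.2, -173.2, 226.1]
ee_rot: [0.746, 0.665, -0.0, 0.0]
force: [0.1, -0.7, -0.0]
grip_width: 0.7
gripper_force: 0.0
{'hub': array([ 485.3, -107.7]), 'red': np.float64(-0.4536989837673831), 'red_r': np.float64(45.05346430176428), 'nred': np.int64(1268), 'ptr': np.float64(-0.4525327134411208), 'nptr': np.int64(509), 'op': np.int64(1401), 'diff': np.float64(-0.0011662703262623197), 'knob': np.float64(0.0029156758156557994)}
20 dark (np.float64(-0.495), np.float64(-0.4), np.float64(-0.447)) red None
26 dark (np.float64(-0.48), np.float64(-0.41), np.float64(-0.445)) red None
32 dark (np.float64(-0.48), np.float64(-0.425), np.float64(-0.452)) red None
37 dark (np.float64(-0.475), np.float64(-0.42), np.float64(-0.447)) red (np.float64(-0.525), np.float64(-0.375), np.float64(-0.45))
40 dark (np.float64(-0.48), np.float64(-0.42), np.float64(-0.45)) red (np.float64(-0.515), np.float64(-0.38), np.float64(-0.446))
42 dark (np.float64(-0.475), np.float64(-0.425), np.float64(-0.45)) red (np.float64(-0.51), np.float64(-0.38), np.float64(-0.442))
44 dark (np.float64(-0.47), np.float64(-0.425), np.float64(-0.447)) red (np.float64(-0.515), np.float64(-0.39), np.float64(-0.454))
47 dark None red (np.float64(-0.51), np.float64(-0.39), np.float64(-0.45))
48 dark None red (np.float64(-0.51), np.float64(-0.39), np.float64(-0.45))
50 dark None red (np.float64(-0.505), np.float64(-0.395), np.float64(-0.45))
```

The needle and the mark's centre agree within about 0.003 rad. One last look at the whole scene.

View pics/wBv.png

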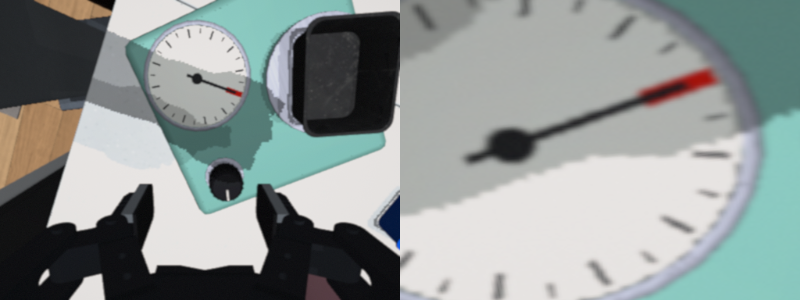

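The needle lies centred on the red mark (about (235,92)), the tub stands on the pan and the gripper is clear of everything.

```bash
python3 -c "
from station import sign_off; print(sign_off())"
```

```text
the job is handed in; nothing more can be done
None
```

The job is handed in: the black tub stands released on the middle of the pan, and the red zero mark measures within about 0.003 rad of the pointer tip; the orange, jar and cup were not touched.

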